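# Draw a finished pen blank off a bent mandrel

## Task

The pen-turning mandrel clamped in the vice got bent and still carries a finished blank. Slide the loose steel bushing off its free end and put it in the short compartment of the wooden tray, then draw the wooden blank off the same way and lay it down, without dropping it, in the long compartment. The free end is bent, no telling which way, so follow it by feel and never load the mandrel with more than about a kilo, or the bore will be spoilt; leave the other things on the bench where they are.

Things in the scene. Friction and masses are not known exactly. Their poses are not given: they have to be found in the camera images.
- vice: Small grey bench vice, fixed, about 190 (x) x 115 (y) x 112 (z) mm. Origin: centre of its underside, on the bench; z up; its screw and tommy bar face its -x. Its jaws clamp a steel pen-turning mandrel, 8 mm thick, that stands out level along the vice's -y, its axis at x = 0, z = 100 mm. No part of the vice is higher than 112 mm. The mandrel is rigid and does not give.
- jaw (a point): Point on the mandrel's straight axis where it leaves the jaws: x = 0, y = -33, z = 100 mm in the vice's frame; axes as the vice's. From here along -y: fixed collars up to 23 mm thick for 20 mm, then plain straight rod until point bend.
- bend (a point): Point on the mandrel at y = -133 mm in the vice's frame, 100 mm from point jaw; axes as the vice's (they do not show the bend). From here to its open tip, 92 mm further on, the rod is bent by 0.12 rad (7 degrees): half at this point, half 16 mm further. Which way (up, down, either side or between) is different every time and not told; the tip is about 10 mm off the straight axis.
- bushing: Loose steel sleeve on the mandrel, outside the blank: 18 mm thick, 18 mm long, bore 10.6 mm (1.3 mm slack all round on the rod), 20 to 36 g. Origin at its centre, bore along its own y. It starts hanging on the straight part of the mandrel, its centre near y = -120 mm in the vice's frame, a millimetre from the blank.
- blank: Turned wooden pen blank, a barrel with a brass-tubed bore: 56 mm long, 25 mm thick at its middle, 18 mm at its ends, bore 10.6 mm at the ends (1.3 mm slack all round), 30 to 60 g. Origin at its centre, bore along its own y. Held square on the bend it binds. It starts hanging on the straight part, its centre near y = -82 mm in the vice's frame.
- tray: Low open wooden tray, fixed, 230 (x) x 110 (y) x 22 (z) mm, floor 5 mm thick. Origin: centre of its underside, on the bench. A cross wall 20 mm high at its own x = 32 to 38 mm makes a long compartment (inside x = -109 to +32 mm, for the blank) and a short one (inside x = +38 to +109 mm, for the bushing), both inside y = -49 to +49 mm.
- pencil: Flat carpenter's pencil lying on the bench, 168 mm long along its y; bystander.
- cork_block: Sanding block, 63 x 110 x 31 mm; bystander.
- tape_measure: Pocket tape measure, 75 x 101 x 37 mm; bystander.

How it is judged:
On the way, in this order (a step that is already met when the one before it is completed fails the run):
1. the bushing lies in the tray's short compartment while the blank is still on the mandrel (x of bushing in the frame of tray between 0.038 and 0.109 m and y of bushing in the frame of tray between -0.049 and 0.049 m and z of bushing in the frame of tray below 0.022 m and y of blank in the frame of vice above -0.2 m and z of blank in the frame of vice above 0.08 m), for 0.2 s.
2. the blank has been drawn clear past the mandrel's open tip ((y of blank in the frame of vice below -0.25 m or distance between blank and jaw above 0.22 m)), for 0.1 s.
At the end, for the whole second after the job is handed in: The bushing rests in the tray's short compartment (its centre inside the walls and under 22 mm above the tray's underside) and the blank lies on the floor of the long compartment (its centre inside the walls and under 26 mm above the tray's underside), both still (under 0.03 m/s) and let go (x of bushing in the frame of tray between 0.038 and 0.109 m and y of bushing in the frame of tray between -0.049 and 0.049 m and z of bushing in the frame of tray below 0.022 m and x of blank in the frame of tray between -0.109 and 0.032 m and y of blank in the frame of tray between -0.049 and 0.049 m and z of blank in the frame of tray below 0.026 m and linear speed of each of bushing, blank below 0.03 m/s); the robot touches nothing.
It fails at once if the vice or its mandrel is loaded with more than 15 N by the bushing, the blank or the robot (contact force between any of bushing, blank, the fingers, the arm and vice above 15 N).
It fails at once if the blank is dropped (moving faster than 0.5 m/s, a fall of about 13 mm, while the fingers do not hold it) (linear speed of blank above 0.5 m/s and contact force between the fingers and blank below 0.2 N).
It fails at once if a bystander (pencil, sanding block, tape measure) is moved by more than 30 mm (distance of any of pencil, cork_block, tape_measure from where it was at the start of the episode above 0.03 m).
It also fails if it takes over 72 s, if anything falls off the work surface, if the arm or the gripper's body presses on something with over 40 N, if the wrist force passes 120 N, or if a joint passes its speed limit or range.

## Robot

A 6-joint arm with a two-finger parallel gripper is mounted at the origin on a cart in front of the work surface, level with it; the furniture and walls round the work are solid. World frame = base frame: x ahead of the robot, y to its left, z up, the work surface at z = 0. Lengths are in m, angles in rad, forces in N, time in s.
With the tool pointing down it reaches from about 0.275 to 0.875 m from the base axis. Payload 12.5 kg.
Tool frame: the origin (TCP) lies at the very end of the fingers, on their centre line; the grasp point (between the pads) lies 19 mm behind it; z points along the fingers, y is the line along which they close (so a half turn about z gives the same grasp; the last joint's range is limited). The gripper opens to 85 mm and grips with 20 to 120 N. Pads are 22 mm wide; open, the fingers measure 114 mm over their backs; the gripper's body (76 mm by 85 mm) begins 54 mm behind the grasp point. The pads swing forward as they close: fully open they stand 13 mm farther back than shut.
Start: joints at [-1.413, 0.351, 1.652, -0, 1.139, -0.085], TCP at [0.132, -0.534, 0.231] pointing down, gripper open.
Joint ranges: [-2.75, 2.75], [-0.79, 2.1], [0.01, 2.65], [-1.57, 4.71], [0.07, 3.14], [-2.87, 2.87]. Speed limits (rad/s): [2.22, 2.22, 2.79, 3.14, 3.14, 3.14].

## Interface

Orientations are given as a 3x3 rotation matrix whose columns are the frame's x, y, z axes.
In Python, from bench import manip gives the robot as it stands. Calls block until the motion is done:
- manip.move_ptp(position, orientation): joint-space move of the TCP to a pose.
- manip.move_l(position, attitude=None, max_speed=0.15): straight line of the TCP; attitude=None keeps the orientation; max_speed is the mean speed in m/s.
- manip.move_j(angles): joint-space move.
- manip.set_gripper(opening, effort=None): opening from 0.0 (shut) to 1.0 (fully open); effort is the grip in N (None keeps the last); returns when the fingers have stopped.
- manip.dwell(seconds).
- manip.inverse_kinematics(position, orientation): joint angles nearest the present ones, or None.
- manip.grab_frame(name): name is "scene" or "top" or "wrist"; returns (picture, depth): 480x640x3 uint8, red, green, blue; 480x640 float32, m along the optical axis (not along the pixel's ray), 0 where there is no reading.
- manip.get_calibration(name): a dict with "camera_matrix" (3x3 intrinsics, pixels), "R" (3x3) and "t" (3): a world point X has camera coordinates R X + t. Camera axes: x right, y down, z forward; pixel columns grow to the right and rows downward; lengths in m; the calibration is good to about 2 mm. A picture is of the moment at which its call begins: read the wrist's pose just before it. get_calibration takes no time and is no camera call; for the wrist camera it gives the pose at the moment of the call.
A pose or a line that the arm cannot do raises manip.Unreachable and nothing moves.
- manip.sign_off(): hands the job in; it is judged then, once.
Trained networks look in the newest picture that a camera, given by its name, has taken for a name from the list of things; names that differ only in an ending like _2 or _b are one class to them, and where a whole thing is asked for, a point or a joint stands for the part that bears it (a point fixed in the world has none). Each returns a list of dicts, best first, with "confidence" (0 to 1); they miss things now and then, are a little off and sometimes report something else, mostly with a low value. They report only what shows in the picture. A call takes as long as a camera call.
- manip.look_for(camera, name): "at" ([x, y, z] in m, in world coordinates, good to about 4 mm: the middle of the surface that is visible of it).
Readings, each from a call of its own:
- manip.current_time(): time.
- manip.current_qpos(): joint angles.
- manip.current_joint_vel(): joint speeds.
- manip.current_joint_torque(): joint torques, N m.
- manip.current_ee_pos(): TCP position.
- manip.current_tcp_rot(): TCP orientation.
- manip.current_force(): force on the tool from outside, world axes, zero at the start.
- manip.current_ft_torque(): the same for the moment, N m.
- manip.current_grip_width(): opening from 0.0 (shut) to 1.0 (fully open).
- manip.current_grip_force(): force on a finger pad.
Only numpy, scipy, OpenCV 4.12 (cv2) and the standard library are available. Lean on these libraries where they do the work, as an engineer would, in place of code of your own. Each camera call takes 0.05 s, during which the arm holds its last target. There are 200 camera calls.

## Working session

There is one attempt and no reset: what is moved stays moved. The work goes in short steps, each a Python script; the robot and the scene stay as the last script left them, time stands still between calls to the robot, and variables do not carry over. Pictures are saved under pics/ and viewed, at most 10 in all, crops included, and the job is handed in when it is done.

```bash
mkdir -p pics; ls; python3 - <<'E'
from bench import manip as m
import cv2,numpy as np
for c in ("scene","top"):
    p,d=m.grab_frame(c); cv2.imwrite(f"pics/{c}0.png",p[:,:,::-1]); np.save(f"pics/{c}0.npy",d)
    k=m.get_calibration(c); print(c,k["camera_matrix"].round(1).tolist(),k["R"].round(3).tolist(),k["t"].round(3).tolist())
    for n in ("vice","bushing","blank","tray","pencil","cork_block","tape_measure"):
        print(n,[(np.round(r["at"],3).tolist(),round(r["confidence"],2)) for r in m.look_for(c,n)[:2]])
print(m.current_time(),m.current_force(),m.current_tcp_rot().round(3) if hasattr(m.current_tcp_rot(),'round') else m.current_tcp_rot())
E
```

```text
bench.py
pics
scene [[537.5, 0.0, 323.7], [0.0, 537.5, 238.8], [0.0, 0.0, 1.0]] [[-0.88, -0.475, 0.016], [-0.33, 0.586, -0.74], [0.342, -0.657, -0.672]] [0.477, 0.252, 0.726]
vice [([0.532, 0.238, 0.076], 0.63)]
bushing [([0.515, 0.102, 0.108], 0.47)]
blank [([0.527, 0.145, 0.104], 0.86)]
tray []
pencil [([0.388, 0.119, 0.01], 0.82)]
cork_block [([0.433, 0.028, 0.028], 0.74), ([0.389, 0.123, 0.009], 0.33)]
tape_measure [([0.708, 0.121, 0.034], 0.6)]
top [[552.8, 0.0, 319.4], [0.0, 552.8, 255.3], [0.0, 0.0, 1.0]] [[-0.024, -1.0, -0.016], [-0.987, 0.026, -0.156], [0.157, 0.012, -0.988]] [0.018, 0.565, 1.05]
vice [([0.529, 0.215, 0.093], 0.94)]
bushing [([0.524, 0.106, 0.103], 0.41), ([0.53, 0.142, 0.107], 0.34)]
blank [([0.527, 0.142, 0.108], 0.72), ([0.535, 0.215, 0.094], 0.72)]
tray [([0.478, -0.204, 0.006], 0.59)]
pencil [([0.389, 0.122, 0.01], 0.56)]
cork_block [([0.435, 0.011, 0.033], 0.68)]
tape_measure [([0.714, 0.11, 0.036], 0.9)]
0.8 [-0.20478074  0.40171188 -0.49017043] [[ 0.971  0.24  -0.   ]
 [ 0.24  -0.971  0.   ]
 [-0.    -0.    -1.   ]]
```

View pics/top0.png

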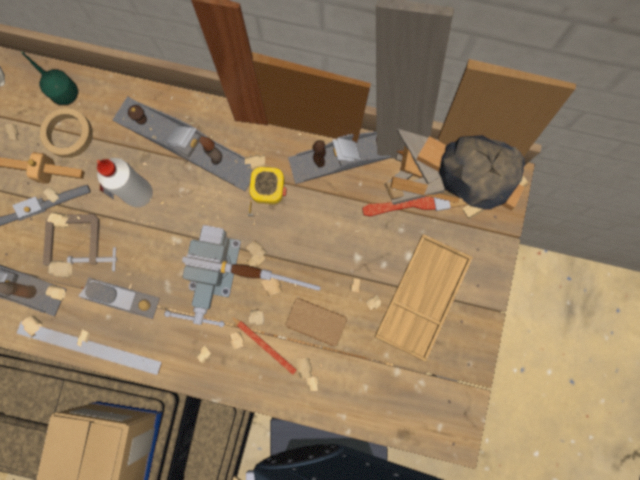

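View pics/scene0.png

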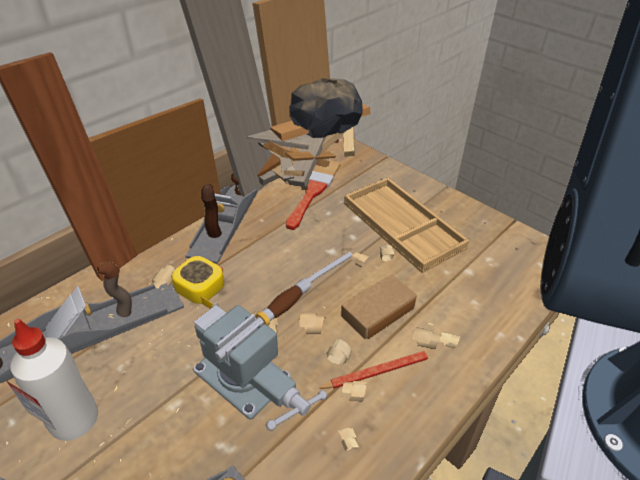

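The top view shows the mandrel running from the vice at about (205,262) to its tip at about (318,288). The tray corners are near (425,236), (470,258), (425,358) and (377,335), with the short compartment at the lower end. Next I'll take a close look with the wrist camera.

```bash
cat > h.py <<'E'
from bench import manip as m
import cv2,numpy as np
def px2w(c,uv,z,k=None):
    k=k or m.get_calibration(c); K,R,t=map(np.array,(k["camera_matrix"],k["R"],k["t"]))
    r=R.T@np.linalg.inv(K)@np.array([uv[0],uv[1],1.]); o=-R.T@t
    return o+r*(z-o[2])/r[2]
def cloud(d,k):
    K,R,t=map(np.array,(k["camera_matrix"],k["R"],k["t"])); v,u=np.indices(d.shape)
    P=np.stack([(u-K[0,2])/K[0,0]*d,(v-K[1,2])/K[1,1]*d,d],-1)
    return (P-t)@R
def rot(yaw,tilt=0):  # tool down; tool y axis horizontal at angle yaw
    z=np.array([0,0,-1.]); y=np.array([np.cos(yaw),np.sin(yaw),0]); return np.stack([np.cross(y,z),y,z],1)
E
python3 - <<'E'
from h import *
for uv in ((425,236),(470,258),(425,358),(377,335)): print(px2w("top",uv,.022).round(3))
a=px2w("top",(240,269),.1);b=px2w("top",(318,288),.1);print(a,b)
yaw=np.arctan2(*( (a-b)[[1,0]]))-np.pi/2; print(yaw)
best=None
for y in (yaw,yaw+np.pi):
    q=m.inverse_kinematics([.52,.05,.33],rot(y)); print(y,None if q is None else np.round(q,2))
    if q is not None and (best is None or abs(q[5])<abs(best[0][5])): best=(q,y)
m.move_j(best[0]); print(best[1])
k=m.get_calibration("wrist"); p,d=m.grab_frame("wrist")
cv2.imwrite("pics/w1.png",p[:,:,::-1]); np.savez("pics/w1.npz",d=d,K=k["camera_matrix"],R=k["R"],t=k["t"])
print(m.current_time(), m.current_ee_pos(),k)
for n in ("bushing","blank","vice"): print(n,[(np.round(r["at"],3).tolist(),round(r["confidence"],2)) for r in m.look_for("wrist",n)[:2]])
E
```

```text
[ 0.603 -0.211  0.022]
[ 0.555 -0.298  0.022]
[ 0.36  -0.198  0.022]
[ 0.407 -0.106  0.022]
[0.53451414 0.15255344 0.1       ] [0.49507566 0.00714849 0.1       ]
-0.26485981699843775
-0.26485981699843775 [ 0.01  0.21  1.59 -0.    1.34  0.27]
2.8767328365913554 None
-0.26485981699843775
3.3583 [0.52004191 0.04936018 0.32985064] {'camera_matrix': array([[382.72706302,   0.        , 323.85059095],
       [  0.        , 382.72706302, 236.47548833],
       [  0.        ,   0.        ,   1.        ]]), 'R': array([[ 9.64803276e-01, -2.62972109e-01,  5.55381380e-04],
       [-2.52203314e-01, -9.24691940e-01,  2.85198710e-01],
       [-7.44857496e-02, -2.75300719e-01, -9.58468251e-01]]), 't': array([-0.48960014,  0.11248447,  0.52594163])}
bushing [([0.528, 0.105, 0.106], 0.8), ([0.53, 0.202, 0.091], 0.47)]
blank [([0.534, 0.145, 0.11], 0.95)]
vice [([0.534, 0.201, 0.095], 0.81), ([0.394, 0.121, 0.01], 0.37)]
```

View pics/w1.png

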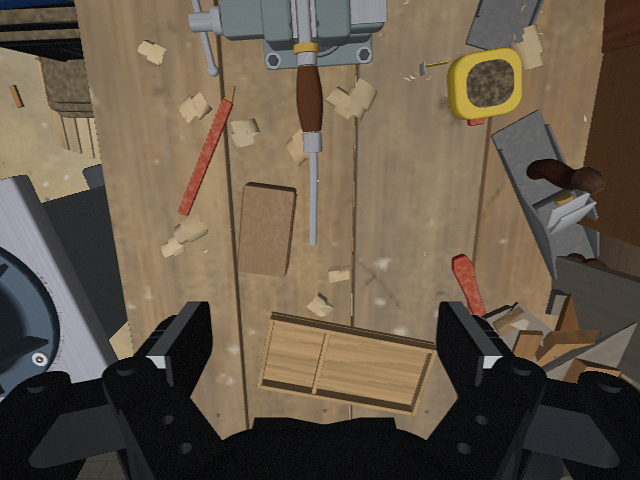

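The wrist view shows the collar at (306,48), blank at (311,97), bushing at (313,143), and the rod's tip at (313,244). I'll fit the rod's axis from the depth.

```bash
python3 - <<'E'
from h import *
f=np.load("pics/w1.npz"); k=dict(camera_matrix=f["K"],R=f["R"],t=f["t"]); W=cloud(f["d"],k)
R=f["R"]
# rows of the image: section centre from mask of depth
for v in range(40,250,6):
    r=W[v,285:345]; s=r[(r[:,2]>.08)&(r[:,2]<.13)]
    if len(s)<3: print(v,len(s)); continue
    print(v,len(s),s[:,:2].mean(0).round(4),'w',np.ptp(s[:,0]).round(4),'ztop',np.sort(s[:,2])[-4:].mean().round(4),'zmed',np.median(s[:,2]).round(4))
E
```

```text
40 59 [0.5506 0.1897] w 0.0506 ztop 0.1066 zmed 0.0972
46 29 [0.5397 0.1863] w 0.0289 ztop 0.1115 zmed 0.1091
52 26 [0.5402 0.1812] w 0.0213 ztop 0.1096 zmed 0.1073
58 21 [0.5393 0.1764] w 0.0172 ztop 0.1097 zmed 0.1076
64 20 [0.5384 0.1717] w 0.0163 ztop 0.1081 zmed 0.1062
70 21 [0.5375 0.1669] w 0.0173 ztop 0.1087 zmed 0.1065
76 22 [0.5365 0.162 ] w 0.0182 ztop 0.1091 zmed 0.1071
82 24 [0.5352 0.1572] w 0.02 ztop 0.1101 zmed 0.1076
88 26 [0.5347 0.1521] w 0.0218 ztop 0.1103 zmed 0.1085
94 26 [0.5333 0.1473] w 0.022 ztop 0.1107 zmed 0.1087
100 27 [0.5324 0.1423] w 0.0229 ztop 0.1111 zmed 0.1086
106 26 [0.5314 0.1372] w 0.0221 ztop 0.1106 zmed 0.1092
112 25 [0.5304 0.1322] w 0.0213 ztop 0.11 zmed 0.108
118 22 [0.5287 0.1273] w 0.0196 ztop 0.1099 zmed 0.1072
124 22 [0.528 0.122] w 0.0188 ztop 0.1086 zmed 0.1065
130 19 [0.5269 0.1168] w 0.0161 ztop 0.1078 zmed 0.1061
136 19 [0.5255 0.1116] w 0.0165 ztop 0.1079 zmed 0.1062
142 19 [0.5249 0.1062] w 0.0163 ztop 0.1071 zmed 0.1061
148 19 [0.5234 0.101 ] w 0.0165 ztop 0.1085 zmed 0.1063
154 8 [0.5223 0.0953] w 0.0064 ztop 0.1035 zmed 0.1026
160 8 [0.5207 0.09  ] w 0.0064 ztop 0.1036 zmed 0.1031
166 8 [0.5192 0.0845] w 0.0064 ztop 0.1031 zmed 0.1022
172 9 [0.5181 0.0788] w 0.0074 ztop 0.1025 zmed 0.1016
178 8 [0.5161 0.0734] w 0.0067 ztop 0.1034 zmed 0.1031
184 8 [0.5144 0.0677] w 0.0067 ztop 0.1021 zmed 0.1011
190 7 [0.5126 0.062 ] w 0.0068 ztop 0.1012 zmed 0.1004
196 8 [0.5112 0.0562] w 0.0066 ztop 0.1018 zmed 0.1005
202 8 [0.5095 0.0503] w 0.0069 ztop 0.1009 zmed 0.0999
208 8 [0.5078 0.0443] w 0.0068 ztop 0.0993 zmed 0.099
214 8 [0.5061 0.0384] w 0.0068 ztop 0.0995 zmed 0.0992
220 8 [0.5043 0.0322] w 0.0069 ztop 0.0987 zmed 0.098
226 8 [0.5026 0.0261] w 0.0068 ztop 0.098 zmed 0.0977
232 8 [0.5008 0.0198] w 0.0068 ztop 0.0977 zmed 0.0969
238 8 [0.499  0.0135] w 0.0067 ztop 0.0975 zmed 0.0965
244 5 [0.4967 0.0073] w 0.004 ztop 0.0962 zmed 0.0961
```

```bash
cat >> h.py <<'E'
def rodmodel(p):
    jx,jy,zr,yaw,ah,av=p   # yaw: mandrel straight dir = (sin,-cos)->(-sin yaw,-cos yaw)
    def di(f): 
        a=yaw+f*ah; v=np.array([-np.sin(a),-np.cos(a),f*av]); return v/np.linalg.norm(v)
    J=np.array([jx,jy,zr]); B1=J+.1*di(0); B2=B1+.016*di(.5); T=B2+.076*di(1)
    return J,B1,B2,T
def rodpt(p,s):
    """point on axis at arc length s from jaw (vectorised)"""
    P=np.array(rodmodel(p)); L=[0,.1,.116,.192]; s=np.atleast_1d(s)
    o=np.stack([np.interp(s,L,P[:,i]) for i in range(3)],1)
    e=(P[3]-P[2])/.076; x=s>.192; o[x]=P[3]+np.outer(s[x]-.192,e)
    return o
E
python3 - <<'E'
from h import *
from scipy.optimize import least_squares
f=np.load("pics/w1.npz"); k=dict(camera_matrix=f["K"],R=f["R"],t=f["t"]); W=cloud(f["d"],k)
C=[];Z=[]
for v in range(153,243,1):
    r=W[v,285:345]; s=r[(r[:,2]>.08)&(r[:,2]<.13)]; C.append(s[:,:2].mean(0)); Z.append(np.sort(s[:,2])[-4:].mean()-.004)
C=np.array(C);Z=np.array(Z)
Cs=[]
for v in range(52,151,1):
    r=W[v,285:345]; s=r[(r[:,2]>.08)&(r[:,2]<.13)]; Cs.append(s[:,:2].mean(0))
Cs=np.array(Cs)
def res(p):
    s=np.linspace(0,.192,400); P=rodpt(p,s)
    o=[]
    x=np.interp(C[:,1],P[::-1,1],P[::-1,0]); z=np.interp(C[:,1],P[::-1,1],P[::-1,2])
    xs=np.interp(Cs[:,1],P[::-1,1],P[::-1,0])
    return np.concatenate([x-C[:,0],z-Z,xs-Cs[:,0],[(P[-1,1]-.0055)*.5,(p[2]-.0995)*5]])*1000
r=least_squares(res,[.54,.19,.1,.2,.06,-.09],x_scale=.01,loss='soft_l1'); print(r.x.round(4),np.hypot(*r.x[4:]),np.abs(r.fun).mean())
print(np.round(rodmodel(r.x),4)); np.save("rod.npy",r.x)
for uv in ((273,313),(436,345),(413,412),(260,388)): print(px2w("wrist",uv,.022,k).round(3))
p=r.x; q=rodpt(p,.0865)[0]; yaw=-p[3]; print("bushing",q,yaw)
m.set_gripper(.5,20)
d=np.array([-np.sin(p[3]),-np.cos(p[3]),0])
g=q+d*.0035
m.move_ptp([g[0],g[1],.15],rot(yaw))
k=m.get_calibration("wrist"); pc,dd=m.grab_frame("wrist")
cv2.imwrite("pics/w2.png",pc[:,:,::-1]); np.savez("pics/w2.npz",d=dd,K=k["camera_matrix"],R=k["R"],t=k["t"],T=m.current_ee_pos(),RT=m.current_tcp_rot())
print(m.look_for("wrist","bushing")[:1],m.current_time(),m.current_ee_pos(),m.current_grip_width())
t=m.current_time(); F=np.array([m.current_force() for _ in range(10)]); print(m.current_time()-t,F.mean(0),F.std(0))
E
```

```text
[ 0.5428  0.1915  0.0997  0.2123  0.073  -0.0878] 0.11417563617996065 0.2312665772070142
[[0.5428 0.1915 0.0997]
 [0.5217 0.0938 0.0997]
 [0.5178 0.0783 0.099 ]
 [0.4965 0.0056 0.0924]]
[ 0.413 -0.092  0.022]
[ 0.61  -0.195  0.022]
[ 0.559 -0.294  0.022]
[ 0.361 -0.198  0.022]
bushing [0.52457751 0.10697696 0.09972165] -0.2122813222445734
[{'at': [0.5275, 0.1089, 0.1073], 'confidence': 0.91}] 4.875 [0.52502678 0.10329085 0.15180415] 0.49830613580228866
0.0 [-0.49259928 -0.64439875  0.43090825] [1.11022302e-16 1.11022302e-16 1.11022302e-16]
```

View pics/w2.png

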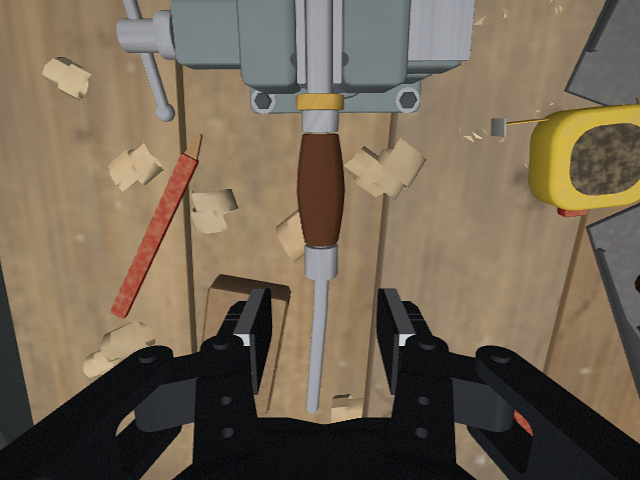

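The bushing sits at about (321,262), between the pads, whose inner edges are at columns 271 and 377. Now I'll check the centring in the tool frame and refine the rod fit from this closer view.

```bash
python3 - <<'E'
from h import *
from scipy.optimize import least_squares
f=np.load("pics/w2.npz"); k=dict(camera_matrix=f["K"],R=f["R"],t=f["t"]); W=cloud(f["d"],k)
T=(W-f["T"])@f["RT"]  # tool frame
for v in range(140,282,8):
    r=T[v,285:355]; w=W[v,285:355]; s=(w[:,2]>.08)&(w[:,2]<.125); print(v,r[s].mean(0).round(4),np.ptp(r[s][:,1]).round(4),w[s].mean(0).round(4),np.sort(w[s][:,2])[-4:].mean().round(4),s.sum())
for v in range(300,345,12):
    r=T[v]; z=(np.abs(r[:,2])<.04); i=np.where(z)[0]; l=i[i<300].max() if (i<300).any() else 0; h=i[i>340].min(); print(v,l,h,r[l].round(4),r[h].round(4),(r[l]+r[h])[1].round(4)/2)
C=[];Z=[];Cs=[]
for v in range(282,410):
    w=W[v,298:345]; s=w[(w[:,2]>.08)&(w[:,2]<.125)]
    if len(s)>4: C.append(s[:,:2].mean(0)); Z.append(np.sort(s[:,2])[-5:].mean()-.004)
for v in range(110,278):
    w=W[v,285:355]; s=w[(w[:,2]>.08)&(w[:,2]<.125)]; Cs.append(s[:,:2].mean(0))
C=np.array(C);Z=np.array(Z);Cs=np.array(Cs)
print(C[-1],Z[-1],Z[0])
def res(p):
    P=rodpt(p,np.linspace(0,.192,400))
    x=np.interp(C[:,1],P[::-1,1],P[::-1,0]); z=np.interp(C[:,1],P[::-1,1],P[::-1,2]); xs=np.interp(Cs[:,1],P[::-1,1],P[::-1,0])
    return np.concatenate([x-C[:,0],z-Z,xs-Cs[:,0],[(P[-1,1]-.0055)*.5]])*1000
r=least_squares(res,np.load("rod.npy"),x_scale=.01,loss='soft_l1'); print(r.x.round(4),np.hypot(*r.x[4:]),np.abs(r.fun).mean()); print(np.round(rodmodel(r.x),4))
np.save("rod2.npy",r.x)
E
```

```text
140 [ 0.0655 -0.0017  0.0459] 0.0181 [0.5373 0.1677 0.1058] 0.1082 38
148 [ 0.0618 -0.0017  0.0455] 0.0198 [0.5366 0.1641 0.1063] 0.1092 40
156 [ 0.0581 -0.0015  0.0452] 0.0209 [0.536  0.1604 0.1066] 0.109 43
164 [ 0.0543 -0.0015  0.045 ] 0.022 [0.5352 0.1567 0.1068] 0.1095 45
172 [ 0.0505 -0.0015  0.0445] 0.0231 [0.5344 0.153  0.1073] 0.1106 47
180 [ 0.0467 -0.0015  0.044 ] 0.0231 [0.5336 0.1493 0.1077] 0.111 47
188 [ 0.0428 -0.0013  0.0438] 0.0237 [0.533  0.1455 0.108 ] 0.111 48
196 [ 0.0389 -0.0014  0.0437] 0.0233 [0.532  0.1417 0.1081] 0.1109 46
204 [ 0.0349 -0.0013  0.0438] 0.0231 [0.5313 0.1377 0.1079] 0.1108 46
212 [ 0.0307 -0.0016  0.0443] 0.0228 [0.5301 0.1337 0.1074] 0.1105 45
220 [ 0.0266 -0.0016  0.0444] 0.0207 [0.5292 0.1297 0.1074] 0.1104 41
228 [ 0.0223 -0.0016  0.0451] 0.0198 [0.5283 0.1254 0.1066] 0.109 39
236 [ 0.0179 -0.0014  0.0456] 0.0183 [0.5276 0.1211 0.1061] 0.1087 36
244 [ 0.0133 -0.0014  0.0465] 0.0165 [0.5266 0.1166 0.1053] 0.1079 32
252 [ 0.009  -0.0014  0.0463] 0.0177 [0.5257 0.1124 0.1055] 0.1082 34
260 [ 0.0046 -0.0014  0.0464] 0.0178 [0.5248 0.1081 0.1054] 0.1081 34
268 [ 0.0001 -0.0011  0.0464] 0.0173 [0.5241 0.1036 0.1053] 0.1077 33
276 [-0.0043 -0.0014  0.046 ] 0.0156 [0.5229 0.0995 0.1058] 0.108 30
300 270 377 [ 0.0058 -0.0211 -0.0032] [ 0.0053  0.0217 -0.0022] 0.0003
312 271 376 [-0.0005 -0.0212 -0.0012] [-0.0002  0.0215 -0.0019] 0.00015
324 271 376 [-0.0055 -0.0213 -0.0021] [-0.0054  0.0217 -0.0022] 0.0002
336 271 376 [-0.0097 -0.0211 -0.0045] [-0.0099  0.0216 -0.0041] 0.00025
[0.49747137 0.00961447] 0.09299722315836914 0.09997672131414674
[ 0.5425  0.1921  0.1     0.2081  0.0815 -0.0899] 0.12135073344323773 0.1322147609473889
[[0.5425 0.1921 0.1   ]
 [0.5218 0.0943 0.1   ]
 [0.5179 0.0788 0.0993]
 [0.4963 0.0062 0.0925]]
```

```bash
cat >> h.py <<'E'
from scipy.spatial.transform import Rotation as Ro
import json
P=np.load("rod2.npy") if __import__("os").path.exists("rod2.npy") else None
def force(n=4):
    o=[]
    for _ in range(n): m.dwell(.012); o.append(np.r_[m.current_force(),m.current_ft_torque()])
    return np.mean(o,0)
def goto(p,R,v=.1,it=3,tol=.0003):
    p=np.array(p,float); c=p.copy()
    for _ in range(it):
        m.move_l(c,R,max_speed=v); e=p-np.array(m.current_ee_pos())
        if np.linalg.norm(e)<tol: break
        c=c+e
    return e
def chord(s,L):
    Q=rodpt(P,np.linspace(s-L/2,s+L/2,41)); c=Q.mean(0); e=np.linalg.svd(Q-c)[2][0]
    return c,e*np.sign(e@(Q[-1]-Q[0]))
e0=chord(.05,.02)[1]
R0=rot(-P[3])
def Rrel(e):
    a=np.cross(e0,e); return Ro.from_rotvec(a).as_matrix()
E
python3 - <<'E'
from h import *
c=rodpt(P,.0868)[0]-[0,0,.0013]; g=c+e0*.0035-R0[:,1]*.0002
t=[g[0],g[1],c[2]-.013]
print(goto([g[0],g[1],.12],R0,it=3)); print(m.current_time())
print(goto(t,R0,v=.05,it=4)); m.dwell(.3)
print(m.current_time(),m.current_ee_pos()-np.array(t),c)
f0=force();print(f0.round(2))
for w in (.35,.28,.25,.235,.225,.218,.212,.206):
    m.set_gripper(w,20); f=force()-f0; print(w,round(m.current_grip_width(),4),round(m.current_grip_force(),2),"tool",(R0.T@f[:3]).round(2),f[3:].round(3))
    if np.linalg.norm(f[:3])>4: break
print(m.current_time())
E
```

```text
[-7.77747571e-06 -1.10992709e-04 -8.84848540e-05]
5.575
[-1.64858425e-04 -1.72083677e-05 -1.42323105e-04]
6.7 [1.10877151e-04 2.30704417e-05 2.01237776e-04] [0.52457097 0.10719669 0.09870594]
[-0.16 -0.1  -0.06 -0.01  0.    0.01]
0.35 0.3539 0.0 tool [ 0.19  0.23 -0.07] [ 0.029  0.015 -0.025]
0.28 0.2791 0.0 tool [ 0.53  0.57 -0.21] [ 0.003 -0.007  0.008]
0.25 0.2468 0.0 tool [ 0.25  0.18 -0.08] [-0.003  0.015  0.012]
0.235 0.233 0.0 tool [-0.42 -0.25  0.05] [ 0.03   0.012 -0.017]
0.225 0.2293 0.0 tool [-0.33  0.04 -0.4 ] [0.011 0.006 0.018]
0.218 0.2172 0.0 tool [-0.16  0.44 -0.37] [ 0.029 -0.029  0.   ]
0.212 0.2109 0.0 tool [0.25 0.31 0.03] [ 0.022 -0.019 -0.015]
0.206 0.2065 0.06 tool [ 0.03 -0.35 -0.  ] [ 0.023  0.002 -0.009]
8.8167
```

```bash
cat >> h.py <<'E'
def pull(s0,s1,L,off,Rg,f0,step=.004,gain=.0002,L0=None,lift=None,log=5):
    """sleeve centre s0->s1. off: TCP position in the sleeve frame (world-axes at straight pose), Rg: tool rot at straight pose"""
    lat=np.zeros(3) if lift is None else np.array(lift,float); i=0
    for s in np.r_[np.arange(s0+step,s1,step),s1]:
        c,e=chord(s,L); Q=Rrel(e)
        for k in range(4):
            m.move_l(c+lat+Q@off,Q@Rg,max_speed=.06 if k==0 else .03)
            f=(force(3)-f0); F=f[:3]; Fl=F-e*(F@e)
            if np.linalg.norm(Fl)<1.0 and abs(F@e)<2: break
            lat=lat+gain*Fl
        i+=1
        if i%log==0 or np.linalg.norm(F)>2: print(round(s,4),"k",k,"F",F.round(2),"ax",round(F@e,2),"M",f[3:].round(3),"lat",(lat*1e3).round(2),"err",((np.array(m.current_ee_pos())-(c+lat+Q@off))*1e3).round(2),round(m.current_grip_width(),3))
        if np.linalg.norm(F)>6: print("STOP",s); break
    json.dump(dict(s=s,lat=lat.tolist()),open("st.json","w")); print("t",m.current_time()); return s,lat
E
python3 - <<'E'
from h import *
f0=force(); m.set_gripper(.1,25); f=force(); print(m.current_grip_width(),m.current_grip_force(),(f-f0).round(2))
T=np.array(m.current_ee_pos()); c=rodpt(P,.0868)[0]-[0,0,.0013]; off=T-c
print(off, goto(T+[0,0,.0013],R0,v=.02,it=3,tol=.0002)); f1=force(8); print((f1-f0).round(2))
json.dump(dict(off=off.tolist(),f0=f1.tolist()),open("g.json","w"))
pull(.0868,.094,.018,off,R0,f1,step=.0024,log=1)
E
```

```text
0.19063133092772655 25.509179974906147 [-0.7   0.23  1.14 -0.01  0.04  0.02]
[-0.00090502 -0.00337764 -0.01295324] [-4.51929501e-05  6.77238320e-06 -3.20592267e-05]
[-0.34  0.06  0.28 -0.02 -0.03  0.  ]
0.0892 k 0 F [ 0.62 -0.67 -0.34] ax 0.52 M [-0.012  0.03   0.019] lat [0. 0. 0.] err [-0.06 -0.13 -0.05] 0.193
0.0916 k 0 F [ 0.31  0.04 -0.32] ax -0.1 M [0.038 0.007 0.003] lat [0. 0. 0.] err [-0.03 -0.12 -0.01] 0.197
0.094 k 0 F [ 0.46  0.1  -0.  ] ax -0.19 M [ 0.009 -0.001 -0.021] lat [0. 0. 0.] err [-0.  -0.1  0. ] 0.194
t 10.2417
```

```bash
python3 - <<'E'
from h import *
g=json.load(open("g.json")); st=json.load(open("st.json"))
pull(st["s"],.215,.018,np.array(g["off"]),R0,np.array(g["f0"]),step=.004,lift=st["lat"],log=3)
E
```

```text
0.106 k 0 F [ 0.58  0.29 -0.11] ax -0.42 M [-0.    -0.001  0.005] lat [0. 0. 0.] err [-0.03 -0.18  0.  ] 0.189
0.118 k 0 F [0.06 0.51 0.05] ax -0.51 M [0.006 0.012 0.02 ] lat [0. 0. 0.] err [ 0.01 -0.1   0.03] 0.192
0.13 k 0 F [ 1.12  0.46 -0.21] ax -0.74 M [-0.04   0.018  0.016] lat [0. 0. 0.] err [-0.01 -0.12  0.  ] 0.19
0.142 k 0 F [ 0.77 -0.15 -0.09] ax -0.06 M [-0.014  0.072 -0.019] lat [0. 0. 0.] err [-0.04 -0.14 -0.02] 0.192
0.154 k 0 F [ 0.47  0.04 -0.82] ax -0.1 M [-0.052  0.023  0.013] lat [0. 0. 0.] err [-0.03 -0.14 -0.  ] 0.195
0.166 k 0 F [-0.05  0.22  0.14] ax -0.21 M [-0.037 -0.001  0.004] lat [0. 0. 0.] err [-0.03 -0.15 -0.  ] 0.196
0.178 k 0 F [ 0.54 -0.09 -0.12] ax -0.06 M [-0.033  0.018 -0.006] lat [0. 0. 0.] err [-0.05 -0.13 -0.01] 0.195
0.19 k 0 F [ 0.7  -0.31  0.15] ax 0.08 M [-0.005  0.001  0.011] lat [0. 0. 0.] err [-0.04 -0.14 -0.01] 0.192
0.202 k 0 F [ 0.22  0.05 -0.03] ax -0.11 M [-0.055  0.041  0.018] lat [0. 0. 0.] err [-0.03 -0.14 -0.  ] 0.191
0.214 k 0 F [ 0.24 -0.01  0.  ] ax -0.06 M [-0.027  0.021  0.009] lat [0. 0. 0.] err [-0.06 -0.14 -0.01] 0.193
t 18.7667
```

```bash
python3 - <<'E'
from h import *
W=cloud(np.load("pics/top0.npy"),m.get_calibration("top")).reshape(-1,3)
f=np.load("pics/w1.npz"); W2=cloud(f["d"],dict(camera_matrix=f["K"],R=f["R"],t=f["t"])).reshape(-1,3)
for A in (W,W2):
    s=A[(A[:,0]>.33)&(A[:,0]<.64)&(A[:,1]>-.325)&(A[:,1]<-.07)&(A[:,2]>.014)&(A[:,2]<.03)]
    print(len(s),cv2.minAreaRect((s[:,:2]*1000).astype(np.float32)),s[:,2].mean())
e=chord(.215,.018)[1]; T=np.array(m.current_ee_pos())
m.move_l(T+e*.02,max_speed=.1); m.move_l(T+e*.02+[0,0,.07],max_speed=.2)
for yaw in (-.483-np.pi/2,-.483+np.pi/2):
    q=m.inverse_kinematics([.418,-.166,.14],rot(yaw)); print(None if q is None else np.round(q,2))
print(m.current_qpos(),m.current_time())
E
```

```text
1466 ((499.1162109375, -167.6931610107422), (189.72064208984375, 230.77049255371094), 62.69020462036133) 0.021345943080025416
3482 ((500.905029296875, -166.2266845703125), (188.24073791503906, 230.28163146972656), 62.64299774169922) 0.02030652033400887
[-0.48  0.3   1.99 -0.    0.85  1.57]
[-0.48  0.3   1.99 -0.    0.85 -1.57]
[-0.2209667   0.34509385  1.90906134  0.11544231  0.88767767 -0.00498138] 19.6167
```

```bash
python3 - <<'E'
from h import *
W=cloud(np.load("pics/top0.npy"),m.get_calibration("top")).reshape(-1,3)
f=np.load("pics/w1.npz"); W2=cloud(f["d"],dict(camera_matrix=f["K"],R=f["R"],t=f["t"])).reshape(-1,3)
ux=np.array([-np.cos(.48),np.sin(.48)]); uy=np.array([-np.sin(.48),-np.cos(.48)])
for A in (W,W2):
    s=A[(A[:,2]>.014)&(A[:,2]<.03)]; l=(s[:,:2]-[.483,-.2])@np.stack([ux,uy],1)
    s=s[(abs(l[:,0])<.14)&(abs(l[:,1])<.068)]
    (c,wh,a)=cv2.minAreaRect((s[:,:2]*1000).astype(np.float32)); print(len(s),c,wh,a)
    l=(s[:,:2]-np.array(c)/1000)@np.stack([ux,uy],1); i=(abs(l[:,1])<.03)&(abs(l[:,0])<.09); print("wall",np.median(l[i,0]))
E
```

```text
1291 (484.6865234375, -195.63836669921875) (126.81914520263672, 230.77049255371094) 62.690208435058594
wall 0.035476398943361895
3107 (483.2114562988281, -200.29037475585938) (111.81932067871094, 230.2383270263672) 62.86618423461914
wall 0.035504573822911896
```

```bash
python3 - <<'E'
from h import *
R=rot(-.475+np.pi/2); q=np.array([.4177,-.1664])-R[:2,0]*.0035
m.move_ptp([q[0],q[1],.11],R); f0=force()
m.move_l([q[0],q[1],.03],R,max_speed=.15)
for z in (.018,.012,.009):
    m.move_l([q[0],q[1],z],R,max_speed=.05); f=force()-f0; print(z,f[:3].round(2),m.current_ee_pos()[2])
    if f[2]>4: break
m.set_gripper(.36); m.dwell(.3)
m.move_l([q[0],q[1],.12],R,max_speed=.2)
p,d=m.grab_frame("top"); cv2.imwrite("pics/t3.png",cv2.resize(p[180:400,260:520,::-1],None,fx=3,fy=2.7))
print(m.current_time()); print(m.look_for("top","bushing")[:2])
E
```

```text
0.018 [-0.32 -0.02  0.67] 0.01800951191211085
0.012 [-0.08 -0.66  0.12] 0.011827016711594859
0.009 [-0.2  -0.38 -0.17] 0.008914922238531905
24.0917
[{'at': [0.544, -0.2256, 0.0045], 'confidence': 0.55}]
```

View pics/t3.png

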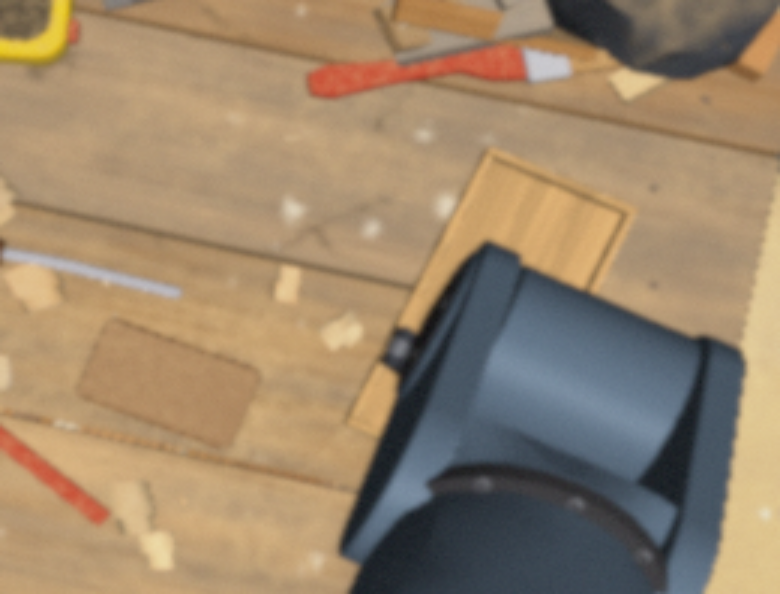

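The arm hides the tray in this view, at about (560,400). I'll move to the blank and check both from there.

```bash
python3 - <<'E'
from h import *
c=rodpt(P,.070)[0]
m.move_ptp([c[0],c[1],.17],R0); m.set_gripper(.6,20)
T,RT=np.array(m.current_ee_pos()),np.array(m.current_tcp_rot()); k=m.get_calibration("wrist"); p,d=m.grab_frame("wrist"); W=cloud(d,k)
tp,td=m.grab_frame("top"); print("bush",[(r["at"].round(3) if hasattr(r["at"],'round') else r["at"],r["confidence"]) for r in m.look_for("top","bushing")[:3]])
cv2.imwrite("pics/t4.png",np.hstack([cv2.resize(tp[220:370,360:480,::-1],(400,500)),cv2.resize(p[0:400,180:470,::-1],(400,500))]))
J,B=rodmodel(P)[:2]; Y=R0[:,1]
V=W.reshape(-1,3); s=(V-J)@e0; y=(V-J)@Y; ok=(abs(y)<.02)&(V[:,2]>.09)&(V[:,2]<.12)
for a in np.arange(.004,.1,.004):
    i=ok&(abs(s-a)<.002)
    if i.sum()>5: print(round(a,3),i.sum(),"ymid",((y[i].min()+y[i].max())/2*1e3).round(2),"w",(np.ptp(y[i])*1e3).round(1),"ztop",np.percentile(V[i,2],97).round(4))
print("blank",m.look_for("wrist","blank")[:1],m.current_time())
E
```

```text
bush [([0.419, -0.1625, 0.0211], 0.42)]
0.004 290 ymid -0.16 w 22.6 ztop 0.1113
0.008 338 ymid -0.19 w 22.7 ztop 0.1119
0.012 252 ymid -0.48 w 22.1 ztop 0.1114
0.016 253 ymid -0.2 w 17.5 ztop 0.1094
0.02 205 ymid -0.17 w 17.6 ztop 0.1093
0.024 279 ymid 0.14 w 18.3 ztop 0.1081
0.028 273 ymid -0.15 w 20.0 ztop 0.1086
0.032 276 ymid 0.13 w 20.7 ztop 0.1095
0.036 300 ymid 0.13 w 22.0 ztop 0.1101
0.04 302 ymid 0.09 w 23.2 ztop 0.1107
0.044 309 ymid 0.09 w 23.2 ztop 0.1109
0.048 302 ymid -0.18 w 24.0 ztop 0.1112
0.052 284 ymid -0.14 w 23.9 ztop 0.111
0.056 279 ymid 0.08 w 23.7 ztop 0.1107
0.06 257 ymid 0.08 w 22.6 ztop 0.1105
0.064 237 ymid -0.17 w 22.1 ztop 0.1099
0.068 218 ymid 0.06 w 20.5 ztop 0.1095
0.072 202 ymid -0.21 w 20.0 ztop 0.1088
0.076 164 ymid 0.05 w 18.4 ztop 0.108
0.08 58 ymid 0.01 w 7.7 ztop 0.1047
0.084 90 ymid 0.02 w 7.8 ztop 0.1044
0.088 87 ymid 0.0 w 7.8 ztop 0.1046
0.092 86 ymid -0.0 w 7.9 ztop 0.1044
0.096 80 ymid -0.02 w 7.9 ztop 0.1046
blank [{'at': [0.4594, 0.023, 0.0315], 'confidence': 0.19}] 26.3583
```

View pics/t4.png

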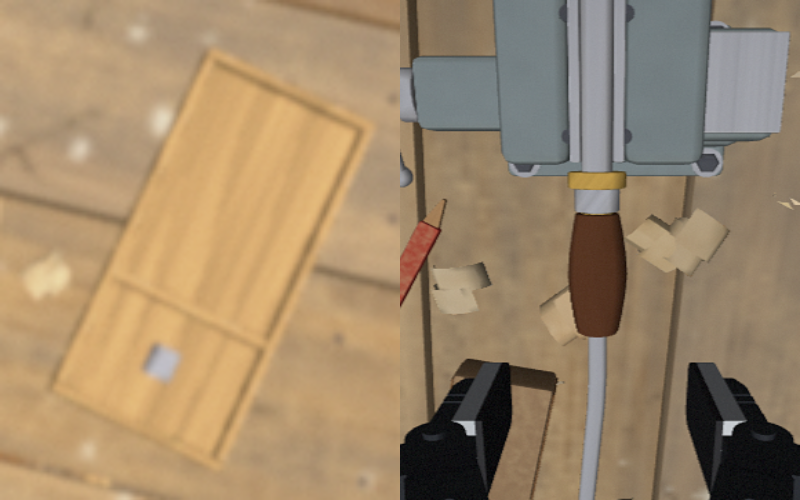

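On the left, the bushing lies at about (160,362) in the short compartment. On the right, the blank hangs on the straight rod, with its outer end at about (597,337). Next I'll grasp the blank.

```bash
python3 - <<'E'
from h import *
c=rodpt(P,.0497)[0]-[0,0,.0013]; g=c-R0[:,1]*.0002
goto([g[0],g[1],.13],R0,it=2)
t=np.array([g[0],g[1],c[2]-.013]); print(goto(t,R0,v=.06,it=4)); 
f0=force()
for w in (.4,.34,.32,.31,.30,.294,.288):
    m.set_gripper(w,20); f=force()-f0; print(w,round(m.current_grip_width(),4),round(m.current_grip_force(),2),"tool",(R0.T@f[:3]).round(2))
    if np.linalg.norm(f[:3])>3 or m.current_grip_force()>.5: break
if np.linalg.norm(f[:3])<3:
    m.set_gripper(.2,25); f=force(); print(m.current_grip_width(),m.current_grip_force(),(f-f0).round(2))
    T=np.array(m.current_ee_pos()); off=T-c
    goto(T+[0,0,.0013],R0,v=.02,it=3,tol=.0002); f1=force(8); print((f1-f0).round(2))
    json.dump(dict(off=off.tolist(),f0=f1.tolist()),open("g.json","w"))
    pull(.0497,.064,.056,off,R0,f1,step=.0036,log=1)
print(m.current_time())
E
```

```text
[-1.77964146e-04 -3.05533570e-05 -2.30549724e-04]
0.4 0.4 0.0 tool [-0.68  0.35 -0.01]
0.34 0.3385 0.0 tool [-0.46  0.06 -0.34]
0.32 0.3214 0.0 tool [-0.62 -0.22 -0.41]
0.31 0.3078 0.0 tool [-0.86  0.48 -0.26]
0.3 0.3012 0.0 tool [-1.05 -0.17 -0.01]
0.294 0.2949 0.0 tool [-0.77  0.23 -0.01]
0.288 0.2897 0.07 tool [-0.66 -0.01 -0.07]
0.2646049608718794 24.430802243150538 [-0.73 -0.56  1.55 -0.03  0.11  0.01]
[-0.18 -0.78 -0.01  0.    0.    0.  ]
0.0533 k 0 F [ 0.29 -0.1  -0.11] ax 0.04 M [-0.014  0.012  0.003] lat [0. 0. 0.] err [-0.04 -0.18 -0.03] 0.264
0.0569 k 0 F [ 0.36  0.25 -0.22] ax -0.32 M [ 0.03  -0.015  0.011] lat [0. 0. 0.] err [-0.02 -0.15  0.01] 0.267
0.0605 k 0 F [-0.42  0.61  0.29] ax -0.51 M [ 0.003  0.004 -0.011] lat [0. 0. 0.] err [-0.04 -0.15 -0.01] 0.264
0.064 k 0 F [-0.27 -0.46  0.14] ax 0.51 M [0.003 0.004 0.029] lat [0. 0. 0.] err [-0.02 -0.12  0.03] 0.262
t 31.4
31.4
```

```bash
python3 - <<'E'
from h import *
g=json.load(open("g.json")); st=json.load(open("st.json"))
pull(st["s"],.236,.056,np.array(g["off"]),R0,np.array(g["f0"]),step=.004,lift=st["lat"],log=3)
E
```

```text
0.076 k 0 F [ 0.33 -0.3  -0.52] ax 0.23 M [-0.018 -0.034 -0.017] lat [0. 0. 0.] err [-0.   -0.17  0.  ] 0.268
0.088 k 0 F [ 0.45 -0.28 -0.18] ax 0.18 M [-0.012 -0.025  0.   ] lat [0. 0. 0.] err [-0.01 -0.17  0.02] 0.266
0.1 k 0 F [-0.06 -0.05  0.03] ax 0.07 M [-0.018  0.021 -0.001] lat [0. 0. 0.] err [-0.04 -0.17 -0.  ] 0.266
0.112 k 0 F [ 0.09  0.13 -0.29] ax -0.13 M [-0.036  0.005 -0.028] lat [0. 0. 0.] err [-0.04 -0.22 -0.02] 0.265
0.124 k 0 F [ 0.19 -0.15  0.07] ax 0.09 M [-0.03   0.006 -0.004] lat [0. 0. 0.] err [-0.03 -0.17 -0.01] 0.264
0.136 k 0 F [0.23 0.41 0.1 ] ax -0.46 M [-0.074 -0.012  0.017] lat [0. 0. 0.] err [-0.02 -0.16  0.  ] 0.267
0.148 k 0 F [ 0.45 -0.11 -0.15] ax -0.01 M [-0.041  0.039 -0.026] lat [0. 0. 0.] err [-0.01 -0.13 -0.  ] 0.265
0.16 k 0 F [ 0.05 -0.18 -0.16] ax 0.17 M [-0.009 -0.003  0.007] lat [0. 0. 0.] err [-0.03 -0.13 -0.  ] 0.265
0.172 k 0 F [0.49 0.12 0.07] ax -0.26 M [-0.044 -0.045 -0.003] lat [ 0.15 -0.03 -0.13] err [-0.06 -0.16 -0.02] 0.269
0.184 k 0 F [ 0.25  0.22 -0.7 ] ax -0.21 M [-0.036  0.021  0.028] lat [ 0.15 -0.03 -0.13] err [-0.04 -0.13 -0.02] 0.265
0.196 k 0 F [ 0.44  0.35 -0.19] ax -0.44 M [-0.052  0.024 -0.025] lat [ 0.15 -0.03 -0.13] err [-0.03 -0.12 -0.01] 0.266
0.208 k 0 F [ 0.24  0.1  -0.36] ax -0.13 M [-0.046  0.001  0.013] lat [ 0.15 -0.03 -0.13] err [-0.05 -0.14 -0.03] 0.265
0.22 k 0 F [ 0.27  0.38 -0.18] ax -0.42 M [-0.06  -0.005 -0.01 ] lat [ 0.15 -0.03 -0.13] err [-0.04 -0.14 -0.02] 0.263
0.232 k 0 F [-0.04  0.23 -0.08] ax -0.2 M [-0.042 -0.004  0.   ] lat [ 0.15 -0.03 -0.13] err [-0.02 -0.15 -0.01] 0.263
t 43.775
```

The blank is clear of the tip with no load on the rod. Now I'll lay it down.

```bash
python3 - <<'E'
from h import *
e=chord(.236,.02)[1]; T=np.array(m.current_ee_pos())
m.move_l(T+e*.025,max_speed=.1); m.move_l(T+e*.025+[0,0,.05],max_speed=.12)
R=rot(-.475); q=np.array([.5168,-.2174])
m.move_l([q[0],q[1],.11],R,max_speed=.12); f0=force()
m.move_l([q[0],q[1],.03],R,max_speed=.1)
for z in (.018,.012,.010,.0085,.0075,.0065):
    m.move_l([q[0],q[1],z],R,max_speed=.03); f=force()-f0; print(z,f[:3].round(2),m.current_ee_pos()[2])
    if f[2]>1.5: break
print(m.current_time())
for w in (.28,.29,.31,.34,.40,.5): m.set_gripper(w); m.dwell(.1)
m.dwell(.2); m.move_l([q[0],q[1],.10],R,max_speed=.12); print(m.current_time())
m.move_l([.42,0,.25],R,max_speed=.25)
tp,td=m.grab_frame("top"); cv2.imwrite("pics/t5.png",cv2.resize(tp[220:370,360:480,::-1],(480,600)))
W=cloud(td,m.get_calibration("top"))
for n in ("bushing","blank"): print(n,m.look_for("top",n)[:2])
print(m.current_time())
E
```

```text
0.018 [ 0.39 -0.16 -0.46] 0.017986845201776264
0.012 [-0.01  0.22 -0.21] 0.011876287043119157
0.01 [-0.01  0.18 -0.34] 0.00994845911825101
0.0085 [ 0.32  0.19 -0.33] 0.008453912182581052
0.0075 [ 0.44  0.49 -0.9 ] 0.00746041836026139
0.0065 [ 0.37  0.25 -0.03] 0.00645191181771743
49.3417
52.4083
bushing [{'at': [0.4203, -0.1632, 0.0218], 'confidence': 0.62}, {'at': [0.5142, -0.2212, 0.028], 'confidence': 0.62}]
blank [{'at': [0.5122, -0.2172, 0.0282], 'confidence': 0.66}]
53.8333
```

View pics/t5.png

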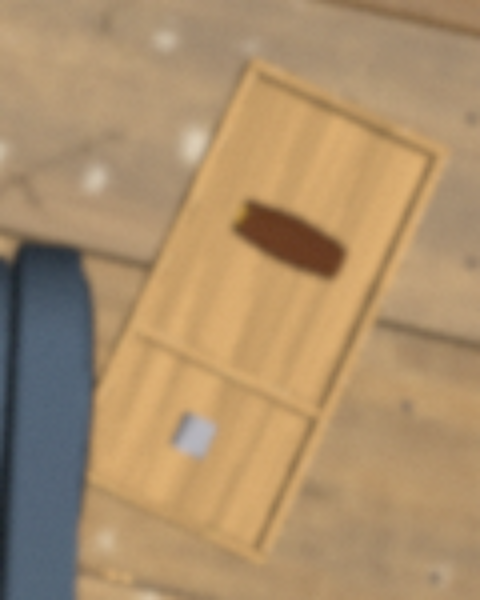

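The blank lies in the long compartment at about (290,240), and the bushing in the short one at about (193,436). The arm is clear, so I'll hand in.

```bash
python3 -c "
from bench import manip as m
print(m.sign_off())"
```

```text
the job is handed in; nothing more can be done
None
```

The bushing is in the tray's short compartment and the blank is laid in the long one. The job was handed in at about 54 s, with no more than about 1.3 N read at the wrist while drawing either piece off; sign-off returned no verdict.

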